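Latch two battery packs into the charging rack

TASK

Put the two loose battery packs into the sloped charging rack, the red-banded pack in the red-marked bay and the blue-banded one in the blue-marked bay. Press each straight in, past its yellow spring latch, until it is fully home and the latch has snapped back over it, then let go. Leave the other things on the counter where they are.

Things in the scene. Friction and masses are not known exactly. Their poses are not given: they have to be found in the camera images.
- pack_red: loose black battery pack, red band round it, red patch on top. Body 70 (x) x 56 (y) x 24 (z) mm; central grey grip tower 34 (x) x 30 (y) mm, from 24 to 54 mm above the underside: grip it across its 30 mm (y), fingertips just above the body. Origin: centre of underside, z up. About 0.25 kg. Starts lying flat on the counter (z = 0). Fits its bay either way round (half turn about z).
- pack_blue: loose black battery pack, blue band round it, blue patch on top. Body 70 (x) x 56 (y) x 24 (z) mm; central grey grip tower 34 (x) x 30 (y) mm, from 24 to 54 mm above the underside: grip it across its 30 mm (y), fingertips just above the body. Origin: centre of underside, z up. About 0.25 kg. Starts lying flat on the counter (z = 0). Fits its bay either way round (half turn about z).
- bay_red: red-marked bay, leftmost of 3, in the fixed sloped rack. Origin: centre of the pocket floor, where a seated pack's origin lies. z: out of the pocket, 27 deg from vertical, leaning to the robot; x: up the slope; y: along the rack. Pocket 74 (x) x 60 (y) x 16 mm deep, rim chamfered 4 mm. Packs go in along -z, axes aligned. Middle bay, 88 mm away, holds a fixed white-banded pack.
- bay_blue: blue-marked bay, rightmost of 3, in the fixed sloped rack. Origin: centre of the pocket floor, where a seated pack's origin lies. z: out of the pocket, 27 deg from vertical, leaning to the robot; x: up the slope; y: along the rack. Pocket 74 (x) x 60 (y) x 16 mm deep, rim chamfered 4 mm. Packs go in along -z, axes aligned. Middle bay, 88 mm away, holds a fixed white-banded pack.
- latch_red (a joint): yellow sprung bolt of the red bay, 24 mm wide, slides along bay x. 0 closed, grows to 0.012 m pushed open (up the slope). A pack pressed straight in pushes on its ramped nose and opens it about 6 mm (some 5 to 12 N of push); once the pack's 24 mm body is below the nose it snaps back over it. Reaches 52 mm above the pocket floor.
- latch_blue (a joint): yellow sprung bolt of the blue bay, 24 mm wide, slides along bay x. 0 closed, grows to 0.012 m pushed open (up the slope). A pack pressed straight in pushes on its ramped nose and opens it about 6 mm (some 5 to 12 N of push); once the pack's 24 mm body is below the nose it snaps back over it. Reaches 52 mm above the pocket floor.
- nose_red (a point): tip of the red bay's latch nose, under its edge: closed, at x = 29.5, y = 0, z = 25.5 mm in the bay frame, 5.5 mm over the end of a seated pack; the ramp above it rises 17 mm while going back 10 mm. Spring 2.5 N closed, 4.5 N at 8 mm open.
- nose_blue (a point): tip of the blue bay's latch nose, under its edge: closed, at x = 29.5, y = 0, z = 25.5 mm in the bay frame, 5.5 mm over the end of a seated pack; the ramp above it rises 17 mm while going back 10 mm. Spring 2.5 N closed, 4.5 N at 8 mm open.
- masking_tape: a roll of beige masking tape, 85 mm across, 25 mm high, lying flat; a bystander, leave it alone. Origin: centre of its underside.
- tin: a small round grey tin with a cream lid, 58 mm across, 26 mm high; a bystander, leave it alone. Origin: centre of its underside.
- aerosol: a white spray can, 54 mm across, 181 mm high, standing; a bystander, leave it alone. Origin: centre of its underside.
- blue_cup: a blue tumbler, 64 mm across, 98 mm high, standing; a bystander, leave it alone. Origin: centre of its underside.
- pliers: flat pliers with yellow handles, about 43 x 148 x 12 mm, lying flat; a bystander, leave it alone. Origin: centre of its underside.
There are look-alikes about, which are no part of the job. Leave any pink or turquoise look-alike of the pack_red alone.

How it is judged (in metres and radians):
At the end, for the whole second after the job is handed in: Each pack lies in the bay of its own colour, fully home: within 4 mm of the bay's origin along and across the bay, underside within 2 mm of the pocket floor, parallel to the sloped face within 0.06 rad, at rest; both yellow latches are closed over the packs (less than 1.5 mm open) (x of pack_red in the frame of bay_red between -0.004 and 0.004 m and y of pack_red in the frame of bay_red between -0.004 and 0.004 m and z of pack_red in the frame of bay_red between -0.003 and 0.002 m and angle between the z axis of pack_red and the z axis of bay_red, either way round below 0.06 rad and value of joint each of latch_red, latch_blue below 0.0015 m and linear speed of each of pack_red, pack_blue below 0.02 m/s and x of pack_blue in the frame of bay_blue between -0.004 and 0.004 m and y of pack_blue in the frame of bay_blue between -0.004 and 0.004 m and z of pack_blue in the frame of bay_blue between -0.003 and 0.002 m and angle between the z axis of pack_blue and the z axis of bay_blue, either way round below 0.06 rad); the robot touches nothing.
It fails at once if a bystander (masking_tape) is moved more than 3 cm (distance of masking_tape from where it was at the start of the episode above 0.03 m).
It fails at once if a bystander (tin) is moved more than 3 cm (distance of tin from where it was at the start of the episode above 0.03 m).
It fails at once if a bystander (aerosol) is moved more than 3 cm (distance of aerosol from where it was at the start of the episode above 0.03 m).
It fails at once if a bystander (blue_cup) is moved more than 3 cm (distance of blue_cup from where it was at the start of the episode above 0.03 m).
It fails at once if a bystander (pliers) is moved more than 3 cm (distance of pliers from where it was at the start of the episode above 0.03 m).
It also fails if it takes over 72 s, if anything falls off the work surface, if the arm or the gripper's body presses on something with over 40 N, if the wrist force passes 120 N, or if a joint passes its speed limit or range.

ROBOT

A 6-joint arm with a two-finger parallel gripper is mounted at the origin on a cart in front of the work surface, level with it; the furniture and walls round the work are solid. World frame = base frame: x ahead of the robot, y to its left, z up, the work surface at z = 0. Lengths are in mm, angles in degrees, forces in N, time in s.
With the tool pointing down it reaches from about 350 to 850 mm from the base axis. Payload 8.1 kg.
Tool frame: the origin (TCP) lies between the finger pads; the fingertips stand 25 mm ahead of it and the grasp point (between the pads) lies 6 mm ahead of it (r.tcp_to_tips is the distance from the TCP to the fingertips, in mm); z points along the fingers, y is the line along which they close (so a half turn about z gives the same grasp; the last joint's range is limited). The gripper opens to 85 mm and grips with 20 to 120 N. Pads are 22 mm wide; open, the fingers measure 114 mm over their backs; the gripper's body (76 mm by 85 mm) begins 54 mm behind the grasp point. The pads swing forward as they close: fully open they stand 13 mm farther back than shut.
Start: joints at [-77.659, 7.471, 85.268, -0, 87.261, -4.893], TCP at [177.791, -573.058, 256.292] pointing down, gripper open.
Joint ranges: [-169.43, 169.43], [-51.17, 129.36], [1.28, 143.12], [-76.62, 256.62], [0, 156.53], [-152.29, 152.29]. Speed limits (degrees/s): [136.94, 136.94, 159.86, 180, 180, 180].

INTERFACE

Orientations are given as [roll, pitch, yaw] about the fixed x, y, z axes, in that order (R = Rz(yaw) Ry(pitch) Rx(roll)).
In Python, from bench import r gives the robot as it stands.
- The arm moves only by the tool apply_moves, never from a script. Its arguments are lists of equal length, an entry for each row: "angular": the turn, a rotation vector about the world's x, y, z in units of 8 degrees (1.0 is 8 degrees), a list of three; "travel": the shift along the world's x, y, z in units of 40 mm (1.0 is 40 mm), a list of three; "jaw": the opening, from 0 (shut) to 1 (fully open). A call has 1 to 20 rows; each row shifts and turns the commanded pose from where the row before left it; what a row does not reach is not made up. A row lasts 1/8 s, in which the tool goes at most 62.5 mm and 10.7 degrees, less where a joint would pass 70% of its speed; a pose out of reach is approached as far as the arm can. A call is refused whole if a number of a shift passes 1 or a number of a turn 1, either way. A call with a gripper value outside its range is refused whole. The fingers move at their own pace and stop on an object; "force" is the grip in N (left out, the last holds). Time passes only in rows, so rows that do not move let the fingers close. It gives the time, the measured TCP pose, the force, the opening and the grip force at its end, in the units of the state.
- r.sense(): the state, without advancing time (a new reading comes with each control period).
- r.snapshot(name): name is "side" or "top" or "wrist"; returns a dict with "color" (384x512x3 uint8, red, green, blue), "fx", "fy", "cx", "cy" (pixels), "R" (3x3) and "t" (3): a world point X has camera coordinates R X + t; the wrist camera has in their place "mount" (4x4, takes a point from camera to tool coordinates, whose origin is the TCP and whose axes are the flange's). Camera axes: x right, y down, z forward; pixel columns grow to the right and rows downward; lengths in mm; the calibration is good to about 2 mm. A picture is of the moment at which its call begins: read the wrist's pose just before it. There is no depth.
- r.hand_in(): hands the job in; it is judged then, once.
The state is a dict: "time": time; "joint_pos": joint angles; "qd": joint speeds; "joint_efforts": joint torques, N m; "tool_pos": TCP position; "tcp_rot": TCP orientation; "ft_force": force on the tool from outside, world axes, zero at the start; "wrist_torque": the same for the moment, N m; "finger_gap": finger opening in mm; "grip_force": force on a finger pad.
Only numpy, scipy, OpenCV 4.12 (cv2) and the standard library are available. Lean on these libraries where they do the work, as an engineer would, in place of code of your own. Each camera call takes 0.05 s, during which the arm holds its last target. There are 200 camera calls.

## Working session

There is one attempt and no reset: what is moved stays moved. The work goes in short steps, Python scripts to look and compute and a tool call to move; the robot and the scene stay as the last step left them, time stands still between calls to the robot, and variables do not carry over. Pictures are saved under pics/ and viewed, at most 14 in all, crops included, and the job is handed in when it is done.

Besides the shell and the picture viewer there is one more tool, called after "Emit:" in YAML: its name, and indented under it one key for each argument. apply_moves: Moves the arm, as the interface text tells. Its arguments: {"type":"object","properties":{"angular":{"type":"array"},"travel":{"type":"array"},"jaw":{"type":"array"},"force":{"type":"number"}},"required":["angular","travel","jaw"]}

```bash
ls; mkdir -p pics; cat > h.py <<'E'
import numpy as np,cv2
from bench import r
from scipy.spatial.transform import Rotation as Ro
def snap(n,f):
    s=r.snapshot(n); cv2.imwrite(f'pics/{f}.png',s['color'][...,::-1]); return s
E
python3 - <<'E'
from h import *
print(r.sense())
import pickle
d={}
for n in('side','top'):
    s=snap(n,n+'0'); d[n]=s
    print(n,s['fx'],s['cx'],s['cy'],np.round(s['R'],3).tolist(),s['t'], 'C',-np.array(s['R']).T@np.array(s['t']))
pickle.dump(d,open('d0.pkl','wb'))
E
```

```text
pics
{'time': 0.0, 'joint_pos': array([-7.76583368e+01,  7.51502691e+00,  8.53291847e+01, -6.29785153e-04,
        8.72631999e+01, -4.89521705e+00]), 'qd': array([-0.04318869,  0.00316019, -0.01135142, -0.02602034, -0.1051333 ,
       -0.01713867]), 'joint_efforts': array([ 2.94930120e-03, -5.69394386e+01, -5.00550377e+01, -4.98607756e-05,
        1.45115741e-02, -4.99521559e-05]), 'tool_pos': array([ 177.68006269, -572.55180449,  255.24616057]), 'tcp_rot': array([-1.79892927e+02, -8.53910178e-03,  1.72369029e+01]), 'ft_force': array([-0.10264896,  0.01469068,  0.18835098]), 'wrist_torque': array([ 0.02101487, -0.0376044 ,  0.04048335]), 'grip_force': 0.0, 'finger_gap': 85.37131183602759}
side 485.63233222567624 261.53449099511397 187.6425504006558 [[-0.984, -0.175, -0.019], [-0.097, 0.631, -0.77], [0.147, -0.756, -0.638]] [ 499.88027862  152.32209869 1959.40955731] C [ 219.23253574 1471.93501309 1377.57487655]
top 409.9708270121882 247.0450478922867 192.49908038749558 [[0.003, -1.0, 0.003], [-0.984, -0.003, -0.178], [0.178, -0.003, -0.984]] [ -46.32215775  503.29491365 1368.69868448] C [ 251.21074612  -41.18301714 1436.6574823 ]
```

View pics/top0.png

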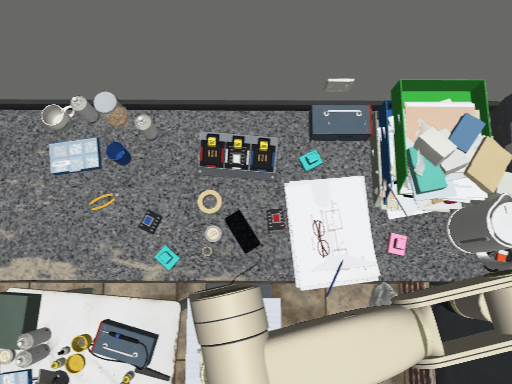

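View pics/side0.png

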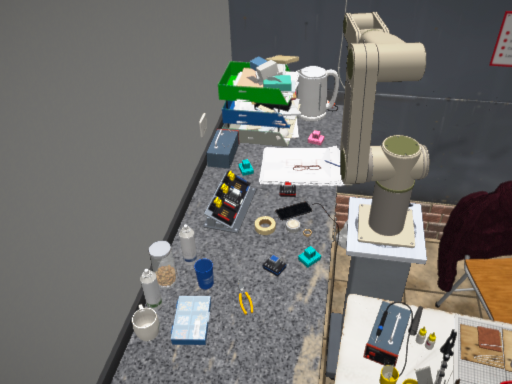

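The top view shows pack_red at about (276,219), pack_blue at about (150,221), and the rack bays at about (212,153), (238,155) and (263,155). A turquoise look-alike is at (167,258) and a pink one at (397,244). Next I'll get rough positions and the wrist mount.

```bash
cat >> h.py <<'E'
def ray(s,px,T=None):
    "origin, direction in world; T = tool pose (R,p) for the wrist camera"
    d=np.array([(px[0]-s['cx'])/s['fx'],(px[1]-s['cy'])/s['fy'],1.])
    if T is None: R=np.array(s['R']); return -R.T@np.array(s['t']),R.T@d
    M=np.array(s['mount']); return T[0]@M[:3,3]+T[1], T[0]@M[:3,:3]@d
def onplane(o,d,p,n=(0,0,1)):
    n=np.array(n,float); return o+d*((np.array(p)-o)@n)/(d@n)
def pose():
    q=r.sense(); return Ro.from_euler('xyz',q['tcp_rot'],degrees=True).as_matrix(),np.array(q['tool_pos'])
def proj(s,X,T=None):
    if T is None: c=np.array(s['R'])@X+np.array(s['t'])
    else:
        M=np.array(s['mount']); c=M[:3,:3].T@(T[0].T@(X-T[1])-M[:3,3])
    return np.array([s['fx']*c[0]/c[2]+s['cx'],s['fy']*c[1]/c[2]+s['cy']])
E
python3 - <<'E'
from h import *
import pickle
d=pickle.load(open('d0.pkl','rb'));t=d['top']
for n,p,z in(('red',(276,219),40),('blue',(150,221),40),('bayr',(212,155),60),('baym',(238,156),60),('bayb',(263,157),60),('cup',(118,153),50),('can',(146,125),90),('tape',(209,201),25),('tin',(213,234),26),('pliers',(102,202),10)):
    print(n,onplane(*ray(t,p),[0,0,z]).round())
s=r.snapshot('wrist');print(s['mount'].round(3) if hasattr(s['mount'],'round') else s['mount'],s['fx'],s['cx'],s['cy'])
cv2.imwrite('pics/c.png',cv2.resize(t['color'][115:275,95:295,::-1],None,fx=4,fy=4,interpolation=2)[:600])
E
```

```text
red [ 413. -144.   40.]
blue [404. 286.  40.]
bayr [633.  77.  60.]
baym [629. -13.  60.]
bayb [ 626. -100.   60.]
cup [641. 407.  50.]
can [730. 303.  90.]
tape [477.  88.  25.]
tin [362.  72.  26.]
pliers [474. 465.  10.]
[[ 0.00000e+00 -9.49000e-01 -3.15000e-01  8.17970e+01]
 [ 1.00000e+00  0.00000e+00 -1.00000e-03 -3.10000e-01]
 [ 1.00000e-03 -3.15000e-01  9.49000e-01 -1.16115e+02]
 [ 0.00000e+00  0.00000e+00  0.00000e+00  1.00000e+00]] 307.27744369648497 253.55352939020463 192.97143335861077
```

View pics/c.png

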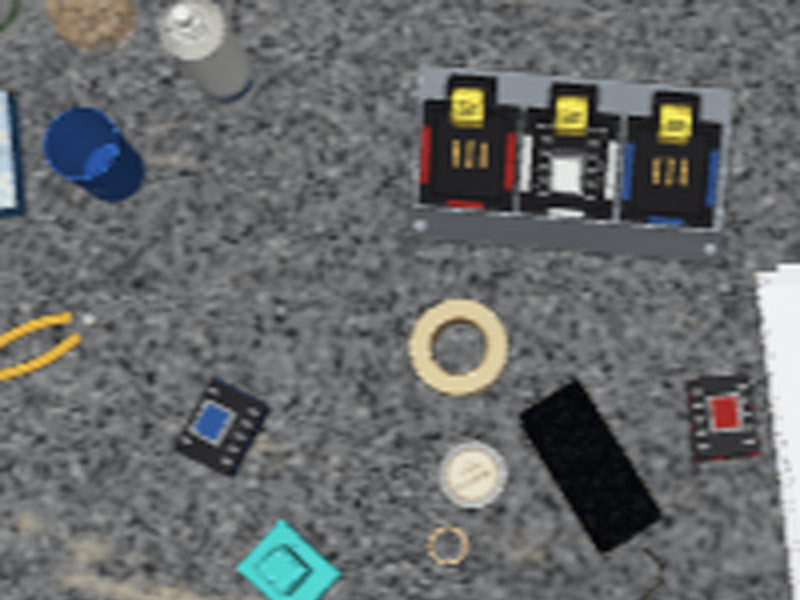

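The crop shows red, white (filled) and blue bays from left to right, with yellow latches at the uphill end. The red pack is nearly square to the world axes and the blue pack is turned about 25°. I'll move above the red pack for a close look.

Emit:
apply_moves:
  angular:
    - [0,0,-0.18]
    - [0,0,-0.18]
    - [0,0,-0.18]
    - [0,0,-0.18]
    - [0,0,-0.18]
    - [0,0,-0.18]
    - [0,0,-0.18]
    - [0,0,-0.18]
    - [0,0,-0.18]
    - [0,0,-0.18]
    - [0,0,-0.18]
    - [0,0,-0.18]
    - [0,0,0]
    - [0,0,0]
  travel:
    - [0.49,0.89,-0.07]
    - [0.49,0.89,-0.07]
    - [0.49,0.89,-0.07]
    - [0.49,0.89,-0.07]
    - [0.49,0.89,-0.07]
    - [0.49,0.89,-0.07]
    - [0.49,0.89,-0.07]
    - [0.49,0.89,-0.07]
    - [0.49,0.89,-0.07]
    - [0.49,0.89,-0.07]
    - [0.49,0.89,-0.07]
    - [0.49,0.89,-0.07]
    - [0,0,0]
    - [0,0,0]
  jaw: [1,1,1,1,1,1,1,1,1,1,1,1,1,1]
  force: 50

```text
time: 1.9
tool_pos: [412.8, -146.0, 222.5]
tcp_rot: [180.0, 0.0, 0.0]
ft_force: [-0.5, -0.4, -0.5]
finger_gap: 85.4
grip_force: 0.0
```

```bash
python3 - <<'E'
from h import *
import pickle
T=pose(); s=snap('wrist','w1'); pickle.dump((T,s),open('w1.pkl','wb')); print(T[1],r.sense()['tcp_rot'])
E
```

```text
[ 412.76347309 -146.00446517  222.52663012] [ 1.79982271e+02  1.68957271e-02 -4.85510241e-02]
```

View pics/w1.png

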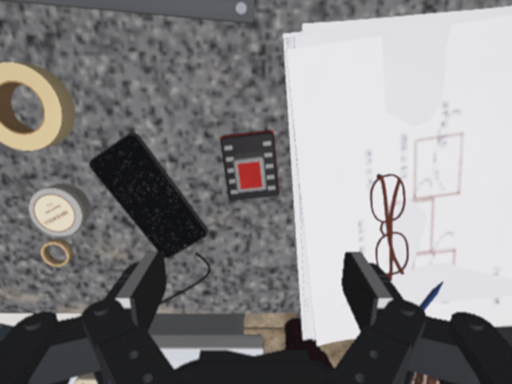

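The wrist view shows pack_red with its patch at about (250,176). It is turned a few degrees from square, with paper to its right, tape at (30,105) and the tin at (58,212).

```bash
cat >> h.py <<'E'
def patch(s,T,col,z=54,guess=None,n=(0,0,1),p0=None):
    "centre and edge angle (deg, mod 90) of the coloured top patch on plane z"
    hsv=cv2.cvtColor(s['color'],cv2.COLOR_RGB2HSV);H,S,V=cv2.split(hsv)
    m=((H<8)|(H>172)) if col=='red' else ((H>98)&(H<125))
    m=(m&(S>120)&(V>70)).astype(np.uint8)
    c,_=cv2.findContours(m,cv2.RETR_EXTERNAL,cv2.CHAIN_APPROX_NONE)
    out=[]
    for k in c:
        if cv2.contourArea(k)<60: continue
        P=np.array([onplane(*ray(s,q,T),[0,0,z] if p0 is None else p0,n) for q in k[:,0].astype(float)])
        (cx,cy),(w,h),a=cv2.minAreaRect((P[:,:2]).astype(np.float32))
        out.append((cv2.contourArea(k),(cx,cy),(w,h),a,k[:,0].mean(0)))
    return sorted(out,key=lambda o:-o[0])
E
python3 - <<'E'
from h import *
import pickle
T,s=pickle.load(open('w1.pkl','rb'))
for o in patch(s,T,'red')[:4]: print([np.round(x,1) for x in o])
# body outline: dark region round the patch
g=s['color'][115:215,205:290].max(2); 
cv2.imwrite('pics/c1.png',cv2.resize(s['color'][115:215,205:290,::-1],None,fx=6,fy=6))
for q in((221,139),(272,131),(279,192),(229,200)): print(onplane(*ray(s,q,T),[0,0,24]).round(1))
E
```

```text
[np.float64(479.5), array([ 417.9, -141.4]), array([24.6, 20.1]), np.float64(6.5), array([249.4, 174.9])]
[np.float64(64.0), array([ 381. , -278.6]), array([76.7,  6.5]), np.float64(15.7), array([386.6, 210.4])]
[ 447.9 -112.    24. ]
[ 456.  -163.8   24. ]
[ 391.1 -172.6   24. ]
[ 381.9 -118.5   24. ]
```

View pics/c1.png

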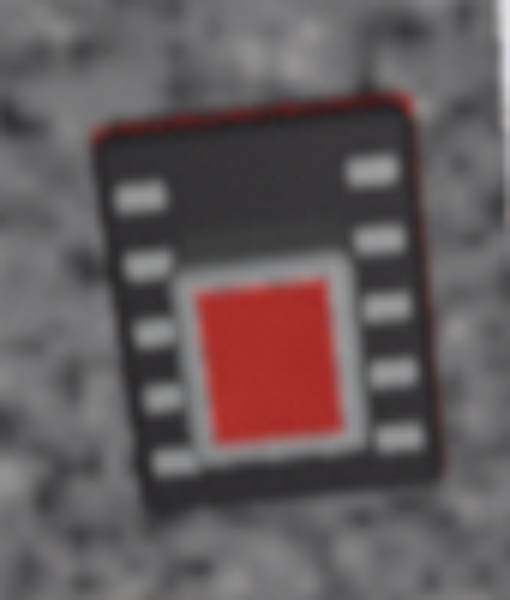

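Emit:
apply_moves:
  angular:
    - [0,0,0.4]
    - [0,0,0.41]
    - [0,0,0]
    - [0,0,0]
    - [0,0,0]
    - [0,0,0]
    - [0,0,0]
    - [0,0,0]
    - [0,0,0]
    - [0,0,0]
    - [0,0,0]
    - [0,0,0]
    - [0,0,0]
    - [0,0,0]
  travel:
    - [0.13,0.11,-0.6]
    - [0,0,-0.8]
    - [0,0,-0.8]
    - [0,0,-0.8]
    - [0,0,-0.7]
    - [0,0,-0.4]
    - [0,0,-0.19]
    - [0,0,0]
    - [0,0,0]
    - [0,0,0]
    - [0,0,0]
    - [0,0,0]
    - [0,0,0]
    - [0,0,0]
  jaw: [1,1,1,1,1,1,1,1,0.2,0.2,0.2,0.2,0.2,0.2]
  force: 60

```text
time: 3.7
tool_pos: [418.7, -141.7, 51.8]
tcp_rot: [180.0, -0.1, 6.4]
ft_force: [-0.2, 0.3, 6.3]
finger_gap: 29.2
grip_force: 60.4
```

Emit:
apply_moves:
  angular:
    - [0,0,0]
    - [0,0,0]
    - [0,0,0]
    - [0,0,-0.2]
    - [0,0,-0.2]
    - [0,0,-0.2]
    - [0,0,-0.2]
    - [0,0,-0.25]
    - [0,0,0]
    - [0,0,0]
    - [0,0,0]
  travel:
    - [0,0,0.5]
    - [0,0,0.9]
    - [0,0,0.9]
    - [0.6,0.5,0.7]
    - [0.9,0.7,0.7]
    - [0.9,0.7,0.7]
    - [0.9,0.7,0.7]
    - [0.7,0.5,0.1]
    - [0.28,0.2,0]
    - [0,0,0]
    - [0,0,0]
  jaw: [0.2,0.2,0.2,0.2,0.2,0.2,0.2,0.2,0.2,0.2,0.2]

```text
time: 5.08
tool_pos: [588.3, -10.1, 258.1]
tcp_rot: [180.0, 0.1, -2.0]
ft_force: [0.6, 0.5, -2.1]
finger_gap: 29.3
grip_force: 60.0
```

```bash
python3 - <<'E'
from h import *
import pickle
T=pose(); s=snap('wrist','w2'); pickle.dump((T,s),open('w2.pkl','wb')); q=r.sense();print(T[1],q['tcp_rot'],q['finger_gap'])
cv2.imwrite('pics/w2b.png',cv2.resize(s['color'][...,::-1],(800,600),interpolation=2))
E
```

```text
[588.28687703 -10.13580418 258.07820757] [ 1.79988923e+02  8.51230953e-02 -2.00304448e+00] 29.151801709952284
```

View pics/w2b.png

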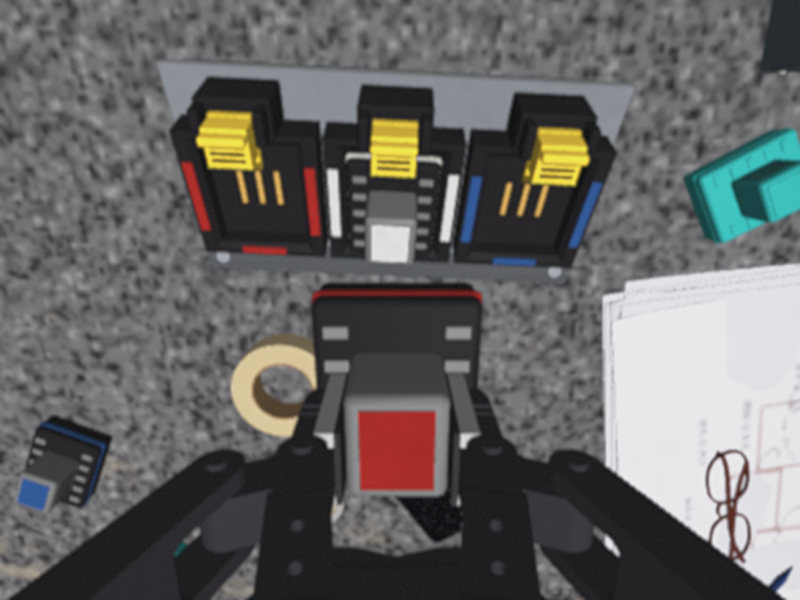

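The picture (800 px scale) shows the red bay strips at (197,196), (312,202) and (265,250), and the blue bay strips at (470,210), (585,215) and (514,262). The white patch is at (390,243), and the held pack's patch is at (396,450). I'll fit the rack pose from these strips, the white patch, and the 88 mm pitch.

```bash
cat > rack.py <<'E'
from h import *
import pickle
from scipy.optimize import least_squares
def cent(s,col,box):
    x0,y0,x1,y1=box; im=s['color'][y0:y1,x0:x1]; H,S,V=cv2.split(cv2.cvtColor(im,cv2.COLOR_RGB2HSV))
    m={'red':((H<8)|(H>172))&(S>120)&(V>70),'blue':(H>98)&(H<125)&(S>110)&(V>70),'white':(S<25)&(V>205)}[col].astype(np.uint8)
    n,l,st,c=cv2.connectedComponentsWithStats(m)
    return sorted([(int(st[i,4]),(c[i]+[x0,y0]).round(1).tolist()) for i in range(1,n) if st[i,4]>=8],reverse=True)
def Rbay(yaw,tilt=27):
    return Ro.from_euler('z',yaw,degrees=True).as_matrix()@Ro.from_euler('y',-tilt,degrees=True).as_matrix()
E
python3 - <<'E'
from rack import *
T,s=pickle.load(open('w2.pkl','rb')); d=pickle.load(open('d0.pkl','rb'))
for c in('red','blue','white'): print(c,cent(s,c,(105,95,395,178)))
for c in('red','blue','white'): print('top',c,cent(d['top'],c,(195,130,280,175)))
# held patch in the tool frame (plane tool z=-2.2)
for o in patch(s,T,'red',p0=T[1]+T[0]@[0,0,-2.2],n=T[0][:,2])[:1]:
    P=np.array([*o[1],0]); print(o[1:4]); X=onplane(*ray(s,o[4],T),T[1]+T[0]@[0,0,-2.2],T[0][:,2]); print('tool',T[0].T@(X-T[1]))
E
```

```text
red [(355, [199.5, 128.7]), (343, [125.2, 124.6]), (146, [169.0, 159.5])]
blue [(334, [301.1, 133.0]), (314, [374.1, 136.5]), (127, [328.7, 167.0])]
white [(489, [248.9, 155.5]), (194, [287.3, 132.5]), (194, [213.5, 128.6])]
top red [(39, [222.0, 155.0]), (35, [201.1, 153.5]), (17, [210.7, 165.5])]
top blue [(33, [272.5, 158.9]), (31, [251.6, 157.4]), (15, [260.4, 169.6])]
top white [(43, [236.3, 158.4]), (8, [226.0, 155.5])]
((588.2344970703125, -9.389304161071777), (20.813711166381836, 24.549800872802734), 88.05677795410156)
tool [ 0.40111505 -0.74245824 -2.2       ]
```

```bash
cat >> rack.py <<'E'
def fit(views):
    "views: list (snap,T,sigma_px,{(bay,kind):px}); unknown rack pose of the middle bay, strip half distance, strip x, z"
    L=lambda u,k,j:{'L':[u[5],u[4],u[6]],'R':[u[5],-u[4],u[6]],'P':[0,0,54]}[j]+np.array([0,88*k,0])
    def f(u):
        e=[(u[5]-0)/1.5,(u[6]-16)/1.5]
        for i,(s,T,sg,ob) in enumerate(views):
            for (k,j),p in ob.items():
                e+=list((proj(s,u[:3]+Rbay(u[3])@L(u,k,j),T)-p)/sg)
        return e
    q=least_squares(f,[610,-11,40,-2,34,0,16]); e=np.array(q.fun)
    print('fit',q.x.round(2),'cost',round(q.cost,2),'sd',np.sqrt(np.diag(np.linalg.inv(q.jac.T@q.jac))).round(2)); print(e.round(1).tolist()); return q.x
OB2={(1,'L'):[125.2,124.6],(1,'R'):[199.5,128.7],(-1,'L'):[301.1,133],(-1,'R'):[374.1,136.5],(0,'L'):[213.5,128.6],(0,'R'):[287.3,132.5],(0,'P'):[248.9,155.5]}
OBT={(1,'L'):[201.1,153.5],(1,'R'):[222,155],(-1,'L'):[251.6,157.4],(-1,'R'):[272.5,158.9],(0,'P'):[236.3,158.4]}
E
python3 - <<'E'
from rack import *
T,s=pickle.load(open('w2.pkl','rb')); d=pickle.load(open('d0.pkl','rb'))
u=fit([(s,T,.5,OB2)]); fit([(d['top'],None,.5,OBT)]); u=fit([(s,T,.5,OB2),(d['top'],None,.7,OBT)])
R=Rbay(u[3]); 
for k,n in((1,'red'),(-1,'blue')): print(n,(u[:3]+R@[0,88*k,0]).round(1),'tcp 100 above floor:',(u[:3]+R@[0,88*k,51.8+60]).round(1))
E
```

```text
fit [638.14  -8.12  47.76  -4.66  37.01   0.77  15.37] cost 1.05 sd [0.55 0.2  1.71 0.14 0.23 1.01 1.21]
[0.5, -0.4, -0.1, 0.3, -0.0, -0.9, -0.1, 0.2, 0.1, 0.1, -0.1, 0.7, -0.3, -0.1, 0.5, -0.2]
fit [ 6.3656e+02 -9.4700e+00  4.3560e+01 -4.3000e+00  3.6410e+01 -9.0000e-02
  1.6030e+01] cost 0.06 sd [ 3.89  0.85 13.69  0.54  0.94  1.19  1.49]
[-0.1, 0.0, 0.1, -0.1, 0.0, 0.1, 0.0, -0.2, 0.1, 0.0, -0.2, 0.1]
fit [637.86  -8.14  46.66  -4.65  37.09   1.03  15.63] cost 6.76 sd [0.52 0.19 1.62 0.14 0.22 0.96 1.18]
[0.7, -0.2, 0.5, 0.5, 0.5, -0.7, -0.5, 0.3, -0.3, 0.2, 0.0, 0.8, -0.2, -0.0, 0.6, -0.1, -0.8, -1.7, -0.3, -1.4, -0.8, -1.4, -0.1, -1.0, -0.8, -0.8]
red [645.   79.6  46.7] tcp 100 above floor: [594.4  83.7 146.3]
blue [630.7 -95.8  46.7] tcp 100 above floor: [580.1 -91.7 146.3]
```

```bash
cat >> rack.py <<'E'
U=np.array([637.86,-8.14,46.66,-4.65,37.09,1.03,15.63])
def goal(k,h,off=(0.4,-0.7,51.8),u=None):
    "units of shift and turn taking the tool so the held pack (origin at off in the tool) is h above the floor of bay k"
    u=U if u is None else u
    R=Rbay(u[3]); Rt=R@np.diag([1.,-1,-1]); p=u[:3]+R@[0,88*k,h]-Rt@np.array(off)
    T=pose(); print('at',T[1].round(1),'goal',p.round(1),'shift',((p-T[1])/40).round(3),'turn',(Ro.from_matrix(Rt@T[0].T).as_rotvec(degrees=True)/8).round(3))
    print('per mm of -z: ',(-R[:,2]/40).round(5), ' +x',(R[:,0]/40).round(5)); return p
E
python3 -c "
from rack import *
goal(1,80)"
```

```text
at [588.4 -10.2 258.4] goal [584.9  83.8 163.9] shift [-0.087  2.35  -2.362] turn [-0.195 -3.38  -0.324]
per mm of -z:  [ 0.01131 -0.00092 -0.02228]  +x [ 0.0222  -0.00181  0.01135]
```

Emit:
apply_moves:
  angular:
    - [-0.03,-0.56,-0.05]
    - [-0.03,-0.56,-0.05]
    - [-0.03,-0.56,-0.06]
    - [-0.04,-0.56,-0.06]
    - [-0.03,-0.57,-0.05]
    - [-0.03,-0.57,-0.05]
    - [0,0,0]
    - [0,0,0]
    - [0,0,0]
    - [0,0,0]
    - [0,0,0]
  travel:
    - [0,0.4,0]
    - [0,0.4,0]
    - [0,0.4,0]
    - [0,0.4,0]
    - [0,0.4,-0.1]
    - [-0.09,0.35,-0.4]
    - [0,0,-0.7]
    - [0,0,-0.7]
    - [0,0,-0.46]
    - [0,0,0]
    - [0,0,0]
  jaw: [0.2,0.2,0.2,0.2,0.2,0.2,0.2,0.2,0.2,0.2,0.2]

```text
time: 6.5
tool_pos: [586.1, 84.1, 165.8]
tcp_rot: [-180.0, -27.1, -4.6]
ft_force: [0.2, 0.1, -1.2]
finger_gap: 29.0
grip_force: 59.9
```

```bash
python3 - <<'E'
from rack import *
T=pose(); s=snap('wrist','w3'); pickle.dump((T,s),open('w3.pkl','wb')); goal(1,80)
cv2.imwrite('pics/w3b.png',cv2.resize(s['color'][...,::-1],(800,600),interpolation=2))
for k in(1,0,-1): print(k,[proj(s,U[:3]+Rbay(U[3])@np.array([a,88*k+b,c]),T).round(0).tolist() for a,b,c in((1,37,15.6),(1,-37,15.6),(29.5,0,25.5),(0,0,54))])
E
```

```text
at [586.5  84.2 166.3] goal [584.9  83.8 163.9] shift [-0.038 -0.011 -0.059] turn [-0.003  0.025 -0.007]
per mm of -z:  [ 0.01131 -0.00092 -0.02228]  +x [ 0.0222  -0.00181  0.01135]
1 [[208.0, 198.0], [300.0, 198.0], [254.0, 166.0], [254.0, 218.0]]
0 [[318.0, 198.0], [410.0, 198.0], [373.0, 166.0], [383.0, 218.0]]
-1 [[427.0, 198.0], [520.0, 198.0], [491.0, 166.0], [511.0, 218.0]]
```

View pics/w3b.png

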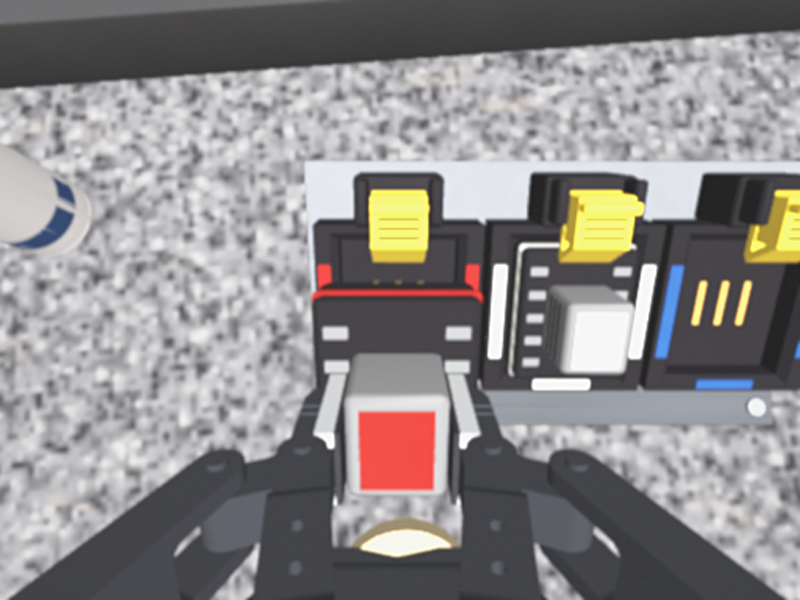

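The picture shows the held pack centred under the latch, with the pack, strip and latch midlines all at about x=398. The predicted middle strips (497,309) and (641,309) match the seen (498,311) and (641,311), and the predicted white patch (598,341) matches (598,340). I'll refit with this view.

```bash
python3 - <<'E'
from rack import *
T,s=pickle.load(open('w2.pkl','rb'));T3,s3=pickle.load(open('w3.pkl','rb'))
for c in('blue','white'): print(c,cent(s3,c,(300,155,500,255)))
w=[c for c in cent(s3,'white',(300,160,425,242)) if c[0]>100]
st=sorted([c for c in w if c[1][0]<330 or c[1][0]>405],key=lambda c:c[1][0]); pt=[c for c in w if 330<c[1][0]<405][0]
b=[c for c in cent(s3,'blue',(415,160,450,242))][0]
OB3={(0,'L'):st[0][1],(0,'R'):st[-1][1],(0,'P'):pt[1],(-1,'L'):b[1]}; print(OB3)
u=fit([(s3,T3,.5,OB3)]); u=fit([(s,T,.5,OB2),(s3,T3,.5,OB3)]); print(list(u.round(2)))
goal(1,80,u=u)
for o in patch(s3,T3,'red',p0=T3[1]+T3[0]@[0,0,-2.2],n=T3[0][:,2])[:1]:
    print('tool',T3[0].T@(onplane(*ray(s3,o[4],T3),T3[1]+T3[0]@[0,0,-2.2],T3[0][:,2])-T3[1]))
E
```

```text
blue [(559, [428.0, 198.7]), (255, [463.0, 245.0])]
white [(2198, [389.8, 211.5]), (541, [318.1, 198.7]), (265, [358.3, 245.8]), (60, [343.1, 156.9]), (38, [398.3, 173.4]), (38, [344.7, 173.5]), (38, [343.5, 188.6]), (37, [340.6, 217.5]), (34, [342.0, 203.4]), (33, [339.1, 231.5]), (14, [398.3, 188.0])]
{(0, 'L'): [318.1, 198.7], (0, 'R'): [318.1, 198.7], (0, 'P'): [389.8, 211.5], (-1, 'L'): [428.0, 198.7]}
fit [636.67  29.99 134.13  -1.84   2.67 -30.93 -48.06] cost 1477.92 sd [0.21 0.51 1.29 0.3  0.25 0.38 0.71]
[-20.6, -42.7, 0.0, 3.0, 14.2, 2.3, -15.1, 1.6, 13.9, -8.2]
fit [640.96  -1.64  61.66  -3.64  25.09 -19.71 -19.47] cost 10377.78 sd [0.26 0.17 0.72 0.15 0.17 0.45 0.68]
[-13.1, -23.6, 29.7, -0.4, -25.9, -5.8, 2.8, -7.6, -51.1, -11.9, 15.9, -3.6, -39.2, -8.6, -14.1, 0.4, -0.3, 7.3, 112.9, 5.4, -14.8, 0.9, -21.6, 4.0]
[np.float64(640.96), np.float64(-1.64), np.float64(61.66), np.float64(-3.64), np.float64(25.09), np.float64(-19.71), np.float64(-19.47)]
at [586.5  84.2 166.3] goal [586.4  89.3 178.9] shift [-0.001  0.127  0.316] turn [-0.003  0.025  0.12 ]
per mm of -z:  [ 0.01133 -0.00072 -0.02228]  +x [ 0.02223 -0.00141  0.01135]
tool [-0.24009863 -0.81033479 -2.2       ]
```

```bash
python3 - <<'E'
from rack import *
T,s=pickle.load(open('w2.pkl','rb'));T3,s3=pickle.load(open('w3.pkl','rb'))
OB3={(0,'L'):[318.1,198.7],(0,'R'):[410.3,198.9],(-1,'L'):[428,198.7]}
u=fit([(s3,T3,.5,OB3)]); u=fit([(s,T,.5,OB2),(s3,T3,.5,OB3)])
goal(1,80,off=(0.1,-.75,51.8),u=u)
E
```

```text
fit [638.22  -8.11  47.39  -4.65  36.92  -0.    16.  ] cost 0.05 sd [1.52 0.78 2.17 0.35 0.26 1.5  1.5 ]
[-0.0, -0.0, -0.0, 0.0, 0.0, -0.2, -0.0, 0.2]
fit [ 6.380e+02 -8.200e+00  4.718e+01 -4.710e+00  3.701e+01  5.700e-01
  1.553e+01] cost 4.83 sd [0.53 0.17 1.54 0.13 0.16 1.   1.21]
[0.4, -0.3, 0.6, 0.7, 0.3, -0.3, -0.2, 0.9, -0.3, 1.0, 0.2, 1.2, -0.3, 0.6, 0.6, -0.1, -0.2, -1.2, -0.1, -1.3, -0.6, -0.8]
at [586.5  84.2 166.3] goal [585.4  83.7 164.6] shift [-0.025 -0.013 -0.043] turn [-0.003  0.025 -0.015]
per mm of -z:  [ 0.01131 -0.00093 -0.02228]  +x [ 0.0222  -0.00183  0.01135]
```

Emit:
apply_moves:
  angular:
    - [0,0.025,-0.015]
    - [0,0,0]
    - [0,0,0]
    - [0,0,0]
    - [0,0,0]
    - [0,0,0]
  travel:
    - [0.15,-0.027,-0.38]
    - [0.17,-0.014,-0.334]
    - [0.17,-0.014,-0.334]
    - [0.11,-0.009,-0.22]
    - [0,0,0]
    - [0,0,0]
  jaw: [0.2,0.2,0.2,0.2,0.2,0.2]
  force: 90

```text
time: 7.3
tool_pos: [609.3, 81.9, 113.7]
tcp_rot: [180.0, -26.8, -4.7]
ft_force: [-1.7, -0.4, -4.2]
finger_gap: 28.4
grip_force: 92.6
```

```bash
sed -i 's/^U=.*/U=np.array([638,-8.2,47.18,-4.71,37.01,.57,15.53])/; s/off=(0.4,-0.7,51.8)/off=(0.1,-0.75,51.8)/' rack.py
cat >> rack.py <<'E'
def inbay(k,off=(0.1,-0.75,51.8)):
    T=pose();R=Rbay(U[3]); q=r.sense()
    print('pack in bay',(R.T@(T[1]+T[0]@np.array(off)-U[:3])-[0,88*k,0]).round(2),'force bay',(R.T@q['ft_force']).round(1),'gap',q['finger_gap'],'tilt',(Ro.from_matrix(R.T@T[0]@np.diag([1,-1,-1])).as_rotvec(degrees=True)).round(2))
E
python3 -c "
from rack import *
goal(1,22);inbay(1)"
```

```text
at [609.3  81.9 113.7] goal [611.7  81.5 112.9] shift [ 0.059 -0.01  -0.021] turn [-0.001 -0.023 -0.002]
per mm of -z:  [ 0.01131 -0.00093 -0.02228]  +x [ 0.0222  -0.00183  0.01135]
pack in bay [-1.91  0.19 23.85] force bay [-3.3 -0.6 -3. ] gap 28.363185258529356 tilt [0.   0.18 0.02]
```

Emit:
apply_moves:
  angular:
    - [0,-0.023,0]
    - [0,0,0]
    - [0,0,0]
    - [0,0,0]
    - [0,0,0]
  travel:
    - [0.059,-0.01,-0.021]
    - [0.057,-0.005,-0.111]
    - [0.056,-0.004,-0.111]
    - [0,0,0]
    - [0,0,0]
  jaw: [0.2,0.2,0.2,0.2,0.2]

```text
time: 7.92
tool_pos: [616.3, 81.2, 103.6]
tcp_rot: [-180.0, -27.0, -4.7]
ft_force: [-2.4, 1.3, -5.2]
finger_gap: 28.2
grip_force: 92.6
```

```bash
python3 -c "
from rack import *
goal(1,6);inbay(1)"
```

```text
at [616.3  81.2 103.6] goal [618.9  80.9  98.6] shift [ 0.066 -0.008 -0.124] turn [-0.002  0.    -0.003]
per mm of -z:  [ 0.01131 -0.00093 -0.02228]  +x [ 0.0222  -0.00183  0.01135]
pack in bay [-0.14  0.13 11.63] force bay [-4.6  1.1 -3.5] gap 28.249932153288793 tilt [0.03 0.   0.01]
```

Emit:
apply_moves:
  angular:
    - [0,0,0]
    - [0,0,0]
    - [0,0,0]
    - [0,0,0]
    - [0,0,0]
  travel:
    - [0.045,-0.004,-0.089]
    - [0.045,-0.004,-0.089]
    - [0.045,-0.004,-0.089]
    - [0,0,0]
    - [0,0,0]
  jaw: [0.2,0.2,0.2,0.2,0.2]

```text
time: 8.55
tool_pos: [622.1, 80.8, 95.0]
tcp_rot: [-180.0, -27.1, -4.7]
ft_force: [-24.4, -2.1, 18.0]
finger_gap: 28.4
grip_force: 96.6
```

```bash
python3 -c "
from rack import *
inbay(1)"
```

```text
pack in bay [1.25 0.14 1.32] force bay [-13.3  -4.1  27. ] gap 28.439191324805034 tilt [ 0.02 -0.07  0.01]
```

Emit:
apply_moves:
  angular:
    - [0,0,0]
    - [0,0,0]
    - [0,0,0]
    - [0,0,0]
  travel:
    - [-0.03,0.002,-0.015]
    - [0.02,-0.002,-0.04]
    - [0,0,0]
    - [0,0,0]
  jaw: [0.2,0.2,0.2,0.2]

```text
time: 9.05
tool_pos: [622.2, 80.8, 95.0]
tcp_rot: [-180.0, -27.1, -4.7]
ft_force: [-43.6, -1.9, 41.0]
finger_gap: 28.4
grip_force: 100.4
```

```bash
python3 -c "
from rack import *
inbay(1)
T=pose();s=snap('wrist','w4');pickle.dump((T,s),open('w4.pkl','wb'))
cv2.imwrite('pics/w4b.png',cv2.resize(s['color'][80:330,140:420,::-1],None,fx=2.4,fy=2.4,interpolation=2))
"
```

```text
pack in bay [1.35 0.14 1.26] force bay [-19.9  -5.5  56.2] gap 28.398308418536036 tilt [ 0.01 -0.15  0.01]
```

View pics/w4b.png

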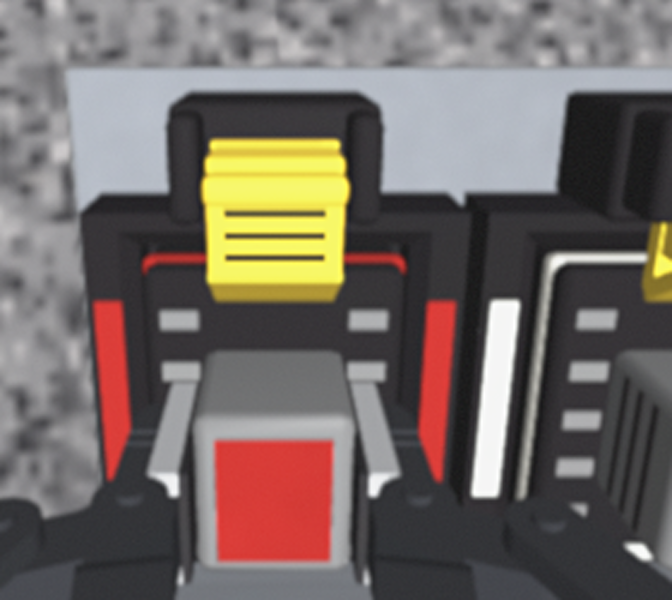

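The crop shows the red pack flush, with the yellow nose overlapping the pack's band edge at (275,270). It didn't move under 56 N, so it's home. I'll relieve the push, open, and back straight out.

Emit:
apply_moves:
  angular:
    - [0,0,0]
    - [0,0,0]
    - [0,0,0]
    - [0,0,0]
    - [0,0,0]
    - [0,0,0]
    - [0,0,0]
    - [0,0,0]
    - [0,0,0]
    - [0,0,0]
  travel:
    - [-0.028,0.002,0.056]
    - [0,0,0]
    - [0,0,0]
    - [0,0,0]
    - [0,0,0]
    - [-0.113,0.009,0.223]
    - [-0.226,0.019,0.446]
    - [-0.339,0.028,0.668]
    - [-0.339,0.028,0.668]
    - [0,0,0]
  jaw: [0.2,0.2,0.65,0.65,0.65,0.65,0.65,0.65,0.65,0.65]

```text
time: 10.35
tool_pos: [581.1, 84.6, 177.7]
tcp_rot: [-179.9, -27.4, -4.7]
ft_force: [0.3, -0.2, 0.1]
finger_gap: 55.4
grip_force: 0.0
```

```bash
python3 -c "
from rack import *
inbay(1)
T=pose();s=snap('wrist','w5');pickle.dump((T,s),open('w5.pkl','wb'));R=Rbay(U[3])
n=R[:,2]
for o in patch(s,T,'red',p0=U[:3]+R@[0,88,54],n=n)[:1]: print('patch in bay',R.T@(onplane(*ray(s,o[4],T),U[:3]+R@[0,88,54],n)-U[:3])-[0,88,0])
for k in (1,0): print([proj(s,U[:3]+R@np.array([29.5,88*k+y,25.5]),T).round() for y in(-12,12)])
Rt=Ro.from_euler('xyz',[180,0,0],degrees=True).as_matrix()
print('turn to down yaw0',Ro.from_matrix(Rt@T[0].T).as_rotvec(degrees=True)/8, (np.array([395,286,215])-T[1])/40)
cv2.imwrite('pics/w5b.png',cv2.resize(s['color'][80:330,140:420,::-1],None,fx=2.4,fy=2.4,interpolation=2))
"
```

```text
pack in bay [ 2.38  0.65 93.67] force bay [ 0.4 -0.2 -0.1] gap 55.44784054524438 tilt [ 0.1 -0.4  0. ]
patch in bay [-0.91364057  0.15061065 54.        ]
[array([270., 164.]), array([239., 164.])]
[array([382., 164.]), array([352., 164.])]
turn to down yaw0 [0.12843985 3.42297813 0.57442216] [-4.65256639  5.03517795  0.93326641]
```

View pics/w5b.png

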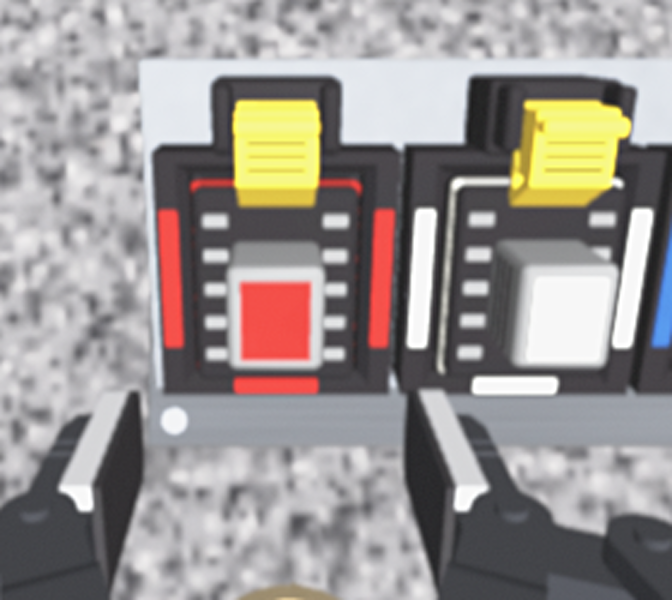

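The picture shows the red pack seated just like the white one. Both latch noses are at the same row (about 206), and the patch centre is within 1 mm in the bay frame. Next is the blue pack.

Emit:
apply_moves:
  angular:
    - [0.016,0.428,0.072]
    - [0.016,0.428,0.072]
    - [0.016,0.428,0.072]
    - [0.016,0.428,0.072]
    - [0.016,0.428,0.072]
    - [0.016,0.428,0.072]
    - [0.016,0.428,0.072]
    - [0.016,0.428,0.072]
    - [0,0,0]
    - [0,0,0]
    - [0,0,0]
  travel:
    - [-0.5,0.56,0.3]
    - [-0.5,0.56,0.3]
    - [-0.5,0.56,0.33]
    - [-0.5,0.56,0]
    - [-0.5,0.56,0]
    - [-0.5,0.56,0]
    - [-0.5,0.56,0]
    - [-0.5,0.56,0]
    - [-0.5,0.56,0]
    - [0,0,0]
    - [0,0,0]
  jaw: [1,1,1,1,1,1,1,1,1,1,1]

```text
time: 11.78
tool_pos: [399.9, 285.3, 210.1]
tcp_rot: [179.9, 0.4, 0.0]
ft_force: [-0.0, -0.2, 0.2]
finger_gap: 85.4
grip_force: 0.0
```

```bash
python3 - <<'E'
from rack import *
T=pose(); s=snap('wrist','w6'); pickle.dump((T,s),open('w6.pkl','wb')); print(T[1],r.sense()['tcp_rot'])
for o in patch(s,T,'blue')[:4]: print([np.round(x,1) for x in o])
E
```

```text
[399.92510403 285.34234792 210.12336283] [1.79888442e+02 3.66145458e-01 3.26018477e-03]
[np.float64(522.0), array([408.4, 293.1]), array([19.9, 24. ]), np.float64(63.3), array([245.5, 173.9])]
[np.float64(60.0), array([183. , 370.9]), array([ 9.4, 15.3]), np.float64(71.4), array([179.3, 363.1])]
```

View pics/w6.png

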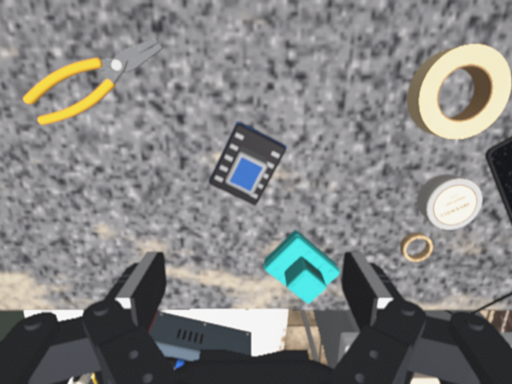

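The picture shows the blue pack's patch at (246,174), long axis at yaw −26.7°. The turquoise look-alike's nearest corner at (296,233) is clear if the jaw opens to only about 55 mm.

Emit:
apply_moves:
  angular:
    - [0.014,-0.046,0]
    - [0,0,-0.8]
    - [0,0,-0.9]
    - [0,0,-0.9]
    - [0,0,-0.74]
    - [0,0,0]
    - [0,0,0]
    - [0,0,0]
    - [0,0,0]
    - [0,0,0]
    - [0,0,0]
    - [0,0,0]
    - [0,0,0]
    - [0,0,0]
    - [0,0,0]
  travel:
    - [0.212,0.195,0]
    - [0,0,-0.2]
    - [0,0,-0.3]
    - [0,0,-0.3]
    - [0,0,-0.6]
    - [0,0,-0.8]
    - [0,0,-0.8]
    - [0,0,-0.56]
    - [0,0,-0.3]
    - [0,0,-0.1]
    - [0,0,0]
    - [0,0,0]
    - [0,0,0]
    - [0,0,0]
    - [0,0,0]
  jaw: [0.65,0.65,0.65,0.65,0.65,0.65,0.65,0.65,0.65,0.65,0.65,0.2,0.2,0.2,0.2]
  force: 90

```text
time: 13.7
tool_pos: [409.3, 294.1, 53.9]
tcp_rot: [-179.9, -0.1, -26.7]
ft_force: [-1.1, -0.8, 5.2]
finger_gap: 28.7
grip_force: 90.0
```

Emit:
apply_moves:
  angular:
    - [0,0,0]
    - [0,0,0]
    - [0,0,0]
    - [0,0,0]
    - [0,0,0]
    - [0,0,0]
  travel:
    - [0,0,0.5]
    - [0,0,0.9]
    - [0,0,0.9]
    - [0,0,0.9]
    - [0,0,0.9]
    - [0,0,0]
  jaw: [0.2,0.2,0.2,0.2,0.2,0.2]

```text
time: 14.45
tool_pos: [410.0, 294.6, 220.1]
tcp_rot: [-179.6, -0.2, -26.7]
ft_force: [0.5, -0.0, -2.7]
finger_gap: 28.6
grip_force: 89.5
```

```bash
python3 - <<'E'
from rack import *
goal(-1,80,off=(0.1,-.75,53.9))
T=pose();s=r.snapshot('wrist')
o=patch(s,T,'blue',p0=T[1]+T[0]@[0,0,-.1],n=T[0][:,2])[0]
print(o[2:],'tool',T[0].T@(onplane(*ray(s,o[4],T),T[1]+T[0]@[0,0,-.1],T[0][:,2])-T[1]),T[1])
E
```

```text
at [410.  294.6 220.1] goal [570.  -91.7 166.4] shift [ 4.001 -9.656 -1.341] turn [-0.953 -3.229  2.687]
per mm of -z:  [ 0.01131 -0.00093 -0.02228]  +x [ 0.0222  -0.00183  0.01135]
((26.8808650970459, 11.908382415771484), 63.30034255981445, array([37.62204724, 19.64173228])) tool [ 1.03952428e+02 -7.33763815e+01 -1.00000000e-01] [410.00252687 294.59021596 220.08653234]
```

Emit:
apply_moves:
  angular:
    - [-0.073,-0.248,0.207]
    - [-0.073,-0.248,0.207]
    - [-0.073,-0.248,0.207]
    - [-0.073,-0.248,0.207]
    - [-0.073,-0.248,0.207]
    - [-0.073,-0.248,0.207]
    - [-0.073,-0.248,0.207]
    - [-0.073,-0.248,0.207]
    - [-0.073,-0.248,0.207]
    - [-0.073,-0.248,0.207]
    - [-0.073,-0.248,0.207]
    - [-0.073,-0.248,0.207]
    - [-0.077,-0.253,0.203]
    - [0,0,0]
    - [0,0,0]
    - [0,0,0]
    - [0,0,0]
    - [0,0,0]
  travel:
    - [0.308,-0.743,0.2]
    - [0.308,-0.743,0.2]
    - [0.308,-0.743,0]
    - [0.308,-0.743,0]
    - [0.308,-0.743,0]
    - [0.308,-0.743,0]
    - [0.308,-0.743,0]
    - [0.308,-0.743,0]
    - [0.308,-0.743,0]
    - [0.308,-0.743,0]
    - [0.308,-0.743,0]
    - [0.308,-0.743,0]
    - [0.305,-0.74,0]
    - [0,0,-0.5]
    - [0,0,-0.7]
    - [0,0,-0.54]
    - [0,0,0]
    - [0,0,0]
  jaw: [0.2,0.2,0.2,0.2,0.2,0.2,0.2,0.2,0.2,0.2,0.2,0.2,0.2,0.2,0.2,0.2,0.2,0.2]

```text
time: 16.75
tool_pos: [568.1, -92.5, 162.6]
tcp_rot: [179.7, -26.7, -4.7]
ft_force: [0.3, -0.7, -2.6]
finger_gap: 28.2
grip_force: 89.8
```

```bash
python3 - <<'E'
from rack import *
T=pose();s=snap('wrist','w7');pickle.dump((T,s),open('w7.pkl','wb'))
for o in patch(s,T,'blue',p0=T[1]+T[0]@[0,0,-.1],n=T[0][:,2])[:5]:
    print(o[0],o[4],'tool',T[0].T@(onplane(*ray(s,o[4],T),T[1]+T[0]@[0,0,-.1],T[0][:,2])-T[1]))
h=cv2.split(cv2.cvtColor(s['color'],cv2.COLOR_RGB2HSV))
goal(-1,80,off=(0.1,-.75,53.9)); inbay(-1,off=(0.1,-.75,53.9))
print([proj(s,U[:3]+Rbay(U[3])@np.array(a),T).round(1).tolist() for a in ([.57,37,15.5],[.57,-37,15.5],[.57,51,15.5])])
print(cent(s,'white',(50,150,210,240))[:4],cent(s,'blue',(150,100,400,220))[:6])
cv2.imwrite('pics/w7b.png',cv2.resize(s['color'][80:330,100:400,::-1],None,fx=2.4,fy=2.4,interpolation=2))
E
```

```text
2201.5 [253.62566845 282.61497326] tool [ 0.91522108 -0.76989879 -0.1       ]
649.0 [253.5        180.18387097] tool [47.70403715 -0.80917836 -0.1       ]
at [568.7 -92.7 163.6] goal [570.  -91.7 166.4] shift [0.034 0.027 0.071] turn [ 0.035 -0.024  0.018]
per mm of -z:  [ 0.01131 -0.00093 -0.02228]  +x [ 0.0222  -0.00183  0.01135]
pack in bay [-2.59 -1.49 78.04] force bay [-1.3  0.7 -2.5] gap 28.794095439371223 tilt [-0.33  0.17  0.01]
[[93.8, 192.5], [187.3, 192.4], [76.1, 192.6]]
[(1118, [121.1, 211.6]), (405, [187.2, 192.8]), (402, [93.4, 193.0]), (35, [146.0, 239.0])] [(818, [252.4, 178.8])]
```

View pics/w7b.png

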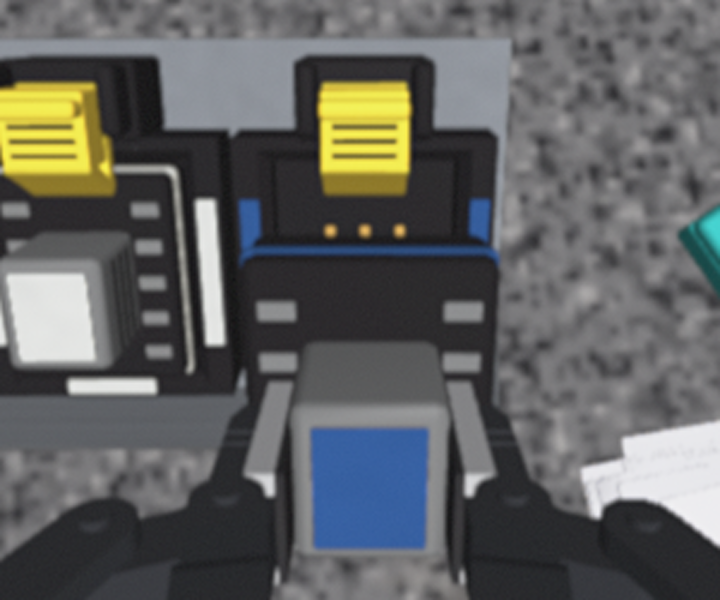

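The picture shows the blue pack centred under its latch: strips at (249,222) and (480,222), band from 240 to 497. I'll correct the small offset and tilt, then descend.

Emit:
apply_moves:
  angular:
    - [0.035,-0.024,0.018]
    - [0,0,0]
    - [0,0,0]
    - [0,0,0]
    - [0,0,0]
    - [0,0,0]
    - [0,0,0]
  travel:
    - [0.016,0.028,0.062]
    - [0.164,-0.014,-0.323]
    - [0.164,-0.013,-0.323]
    - [0.164,-0.014,-0.323]
    - [0.164,-0.013,-0.323]
    - [0,0,0]
    - [0,0,0]
  jaw: [0.2,0.2,0.2,0.2,0.2,0.2,0.2]

```text
time: 17.68
tool_pos: [594.5, -93.4, 112.8]
tcp_rot: [-180.0, -26.8, -4.7]
ft_force: [-2.4, 0.7, -5.4]
finger_gap: 28.5
grip_force: 89.7
```

```bash
python3 -c "
from rack import *
o=(.9,-.75,53.9)
goal(-1,22,off=o);inbay(-1,off=o)"
```

```text
at [594.5 -93.4 112.8] goal [595.6 -93.8 114.4] shift [ 0.027 -0.009  0.04 ] turn [-0.006 -0.02  -0.001]
per mm of -z:  [ 0.01131 -0.00093 -0.02228]  +x [ 0.0222  -0.00183  0.01135]
pack in bay [-1.86  0.29 21.06] force bay [-4.6  0.5 -3.7] gap 28.460434172813525 tilt [ 0.03  0.16 -0.01]
```

Emit:
apply_moves:
  angular:
    - [-0.006,-0.02,0]
    - [0,0,0]
    - [0,0,0]
    - [0,0,0]
    - [0,0,0]
  travel:
    - [0.027,-0.009,0.04]
    - [0.057,-0.005,-0.111]
    - [0.056,-0.004,-0.111]
    - [0,0,0]
    - [0,0,0]
  jaw: [0.2,0.2,0.2,0.2,0.2]

```text
time: 18.3
tool_pos: [600.6, -94.5, 106.1]
tcp_rot: [180.0, -27.1, -4.7]
ft_force: [-2.6, -1.3, -5.5]
finger_gap: 28.3
grip_force: 89.8
```

```bash
python3 -c "
from rack import *
o=(.9,-.75,53.9)
goal(-1,3,off=o);inbay(-1,off=o)"
```

```text
at [600.6 -94.5 106.1] goal [604.2 -94.5  97.5] shift [ 0.088 -0.    -0.217] turn [0.005 0.011 0.   ]
per mm of -z:  [ 0.01131 -0.00093 -0.02228]  +x [ 0.0222  -0.00183  0.01135]
pack in bay [ 0.87 -0.32 12.32] force bay [-4.7 -1.6 -3.8] gap 28.304116188941908 tilt [-0.03 -0.09  0.01]
```

Emit:
apply_moves:
  angular:
    - [0,0.01,0]
    - [0,0,0]
    - [0,0,0]
    - [0,0,0]
    - [0,0,0]
    - [0,0,0]
  travel:
    - [0.03,0,-0.072]
    - [0.03,0,-0.072]
    - [0.028,0,-0.073]
    - [0.034,-0.003,-0.067]
    - [0,0,0]
    - [0,0,0]
  jaw: [0.2,0.2,0.2,0.2,0.2,0.2]

```text
time: 19.05
tool_pos: [606.0, -94.7, 96.4]
tcp_rot: [179.9, -27.1, -4.7]
ft_force: [-19.1, 1.5, 13.7]
finger_gap: 28.4
grip_force: 93.0
```

```bash
python3 -c "
from rack import *
inbay(-1,off=(.9,-.75,53.9))"
```

```text
pack in bay [ 1.21 -0.07  1.22] force bay [-10.8  -0.1  20.9] gap 28.449845974692362 tilt [-0.04 -0.07  0.04]
```

Same floor reading as the red pack (about 1.2–1.3 mm). I'll press 2 mm more, then relieve, release and retreat.

Emit:
apply_moves:
  angular:
    - [0,0,0]
    - [0,0,0]
    - [0,0,0]
    - [0,0,0]
    - [0,0,0]
    - [0,0,0]
    - [0,0,0]
    - [0,0,0]
    - [0,0,0]
    - [0,0,0]
    - [0,0,0]
    - [0,0,0]
    - [0,0,0]
  travel:
    - [-0.01,0,-0.055]
    - [0,0,0]
    - [0,0,0]
    - [-0.028,0.002,0.056]
    - [0,0,0]
    - [0,0,0]
    - [0,0,0]
    - [0,0,0]
    - [-0.113,0.009,0.223]
    - [-0.226,0.019,0.446]
    - [-0.339,0.028,0.668]
    - [-0.339,0.028,0.668]
    - [0,0,0]
  jaw: [0.2,0.2,0.2,0.2,0.2,0.65,0.65,0.65,0.65,0.65,0.65,0.65,0.65]

```text
time: 20.68
tool_pos: [564.7, -91.6, 179.3]
tcp_rot: [179.9, -27.4, -4.7]
ft_force: [0.1, -0.6, -0.2]
finger_gap: 55.5
grip_force: 0.0
```

```bash
python3 -c "
from rack import *
T=pose();s=snap('wrist','w8');R=Rbay(U[3]);n=R[:,2]
for o in patch(s,T,'blue',p0=U[:3]+R@[0,-88,54],n=n)[:1]: print('patch in bay',R.T@(onplane(*ray(s,o[4],T),U[:3]+R@[0,-88,54],n)-U[:3])+[0,88,0])
H,S,V=cv2.split(cv2.cvtColor(s['color'],cv2.COLOR_RGB2HSV));m=((H>22)&(H<34)&(S>130)&(V>120)).astype(np.uint8)
a,l,st,c=cv2.connectedComponentsWithStats(m);print([(st[i].tolist()) for i in range(1,a) if st[i,4]>200])
t=snap('top','t8')
"
```

```text
patch in bay [-1.76250235 -0.25522298 54.        ]
[[0, 120, 45, 43, 1522], [107, 120, 50, 43, 1700], [235, 120, 37, 43, 1469]]
```

View pics/w8.png

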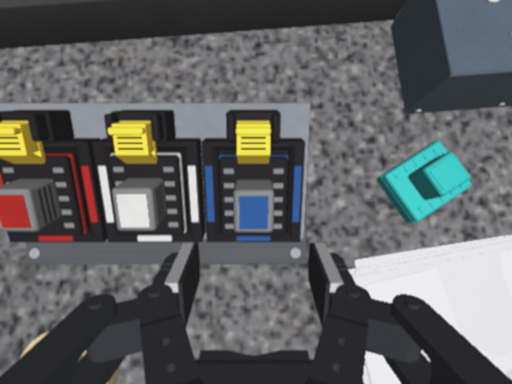

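The picture shows all three packs seated alike. The three yellow latches span identical rows (120–163), so both are closed, and the gripper is clear.

```bash
python3 -c "
from bench import r
print(r.hand_in())"
```

```text
the job is handed in; nothing more can be done
None
```

Both packs are pressed fully home in the bays of their own colour with the latches closed over them, as seen in the last wrist picture, and the job was handed in at about 21 s; the hand-in returned no verdict.

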